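Squirt cleaner onto the circuit board

TASK

Give the circuit board a squirt of cleaner: push the nozzle cap of the tall slim spray can straight down as far as it goes, then let go so that it springs all the way back up. Do not press the dish of the short wide pump can, and do not shift the circuit board.

Things in the scene. Friction and masses are not known exactly. Their poses are not given: they have to be found in the camera images.
- nozzle_cap (a joint): The white plastic nozzle cap on top of the tall slim aluminium spray can (can 53 mm across, clamped upright and immovable in a dark steel bench holder; the whole stands 192 mm high). Value in m: 0 = up, 0.008 = fully down against its stop. A spring lifts it by itself; it needs about 1.5 N to start moving and 4 N at the stop.
- nozzle_top (a point): Centre of the flat round top of that nozzle cap, 192 mm above the worktop when up. The cap is 34 mm across (flat top 31 mm) and 20 mm tall; a small spout sticks out 4 mm from its side toward the circuit board (-x of this frame; z is up). Below the cap the can has a narrow neck and shoulder, 29 mm below this point, which fingers of a pressing hand do not reach. The tallest things within 120 mm are under 125 mm high.
- dish_top (a point): Centre of the white plastic dish (60 mm across) on top of the short wide pump can (aluminium, 76 mm across, fixed on a square steel foot), 112 mm above the worktop when up. It is sprung too and must not be pushed down. The two cans swap sides.
- circuit_board: Loose green circuit board, 48 x 68 x 12 mm, lying flat on the worktop in front of the tall can's spout, its centre about 105 mm from the can's axis. Origin: centre of its underside. It stays where it is.
Mind the look-alikes: they are no part of the job. Leave any orange look-alike of the part that bears nozzle_cap alone.

How it is judged:
By the outcome, as a careful person would: the job done as asked, in the order asked, and still so for the second after the job is handed in, with the robot touching nothing.
It also fails if it takes over 32 s, if anything falls off the work surface, if the arm or the gripper's body presses on something with over 40 N, if the wrist force passes 120 N, or if a joint passes its speed limit or range.

ROBOT

A 6-joint arm with a two-finger parallel gripper is mounted at the origin on a cart in front of the work surface, level with it; the furniture and walls round the work are solid. World frame = base frame: x ahead of the robot, y to its left, z up, the work surface at z = 0. Lengths are in m, angles in rad, forces in N, time in s.
With the tool pointing down it reaches from about 0.225 to 0.875 m from the base axis. Payload 3.4 kg.
Tool frame: the origin (TCP) lies on the centre line of the jaws, within the pads' length; the fingertips stand 17 mm ahead of it and the grasp point (between the pads) lies 2 mm behind it (nose_length is the distance from the TCP to the fingertips, in m); z points along the fingers, y is the line along which they close (so a half turn about z gives the same grasp; the last joint's range is limited). The gripper opens to 85 mm and grips with 20 to 120 N. Pads are 22 mm wide; open, the fingers measure 114 mm over their backs; the gripper's body (76 mm by 85 mm) begins 54 mm behind the grasp point. The pads swing forward as they close: fully open they stand 13 mm farther back than shut.
Start: joints at [-1.451, 0.276, 1.505, -0, 1.361, -0.121], TCP at [0.137, -0.558, 0.248] pointing down, gripper open.
Joint ranges: [-2.89, 2.89], [-0.75, 2.08], [0.22, 2.7], [-1.18, 4.32], [0.11, 2.71], [-2.7, 2.7]. Speed limits (rad/s): [2.57, 2.57, 3.14, 3.14, 3.14, 3.14].

INTERFACE

Orientations are given as a unit quaternion [w, x, y, z].
In Python, from rig import get_state, get_image, sign_off, find_in, place_of, nose_length gives the robot as it stands.
- The arm moves only by the tool apply_moves, never from a script. Its argument "deltas" is one flat list of numbers, 5 for each row, row after row: the finger opening in mm, from 0 to 85.4, then the shift along the tool's x, y, z in mm, then the turn about the tool's z in degrees. A call has 1 to 12 rows; each row is the pose to reach, as a shift and turn from the pose commanded when the call began, along the tool's axes at that moment; what a row does not reach only later rows make up. A row lasts 1/12 s, in which the tool goes at most 41.7 mm and 7.16 degrees, less where a joint would pass 70% of its speed; a pose out of reach is approached as far as the arm can. A call with a gripper value outside its range is refused whole. The fingers move at their own pace and stop on an object; "squeeze" is the grip in N (left out, the last holds). Time passes only in rows, so rows that repeat a pose let the fingers close. It gives the time, the measured TCP pose, the force, the opening and the grip force at its end, in the units of the state.
- get_state(): the state, without advancing time (a new reading comes with each control period).
- get_image(name): name is "scene" or "side" or "wrist"; returns a dict with "frame" (480x640x3 uint8, red, green, blue), "K" (3x3 intrinsics, pixels), "position" and "orientation" of the camera in the world. Camera axes: x right, y down, z forward; pixel columns grow to the right and rows downward; lengths in m; the calibration is good to about 2 mm. The wrist camera is an equidistant fisheye: a pixel r from the principal point sees the ray r / f radians off the axis. A picture is of the moment at which its call begins. There is no depth.
- sign_off(): hands the job in; it is judged then, once.
Trained networks look in a picture, given as the dict that the camera call returned (one of the last four; its "shot" number tells which), for a name from the list of things; names that differ only in an ending like _2 or _b are one class to them, and where a whole thing is asked for, a point or a joint stands for the part that bears it (a point fixed in the world has none). Each returns a list of dicts, best first, with "score" (0 to 1); they miss things now and then, are a little off and sometimes report something else, mostly with a low value. They report only what shows in the picture. A call takes as long as a camera call. They do not tell look-alikes from the thing itself.
- find_in(query, picture): "point" ([column, row] in pixels, amid what is visible of it).
- place_of(query, picture): "point" ([column, row] in pixels: a listed point, or the origin of a listed thing).
The state is a dict: "clock": time; "qpos": joint angles; "qd": joint speeds; "effort": joint torques, N m; "position": TCP position; "ee_rot": TCP orientation; "contact_force": force on the tool from outside, world axes, zero at the start; "moment": the same for the moment, N m; "width": finger opening in m; "gripper_force": force on a finger pad.
Only numpy, scipy, OpenCV 4.12 (cv2) and the standard library are available. Lean on these libraries where they do the work, as an engineer would, in place of code of your own. Each camera call takes 0.05 s, during which the arm holds its last target. There are 200 camera calls.

## Working session

There is one attempt and no reset: what is moved stays moved. The work goes in short steps, Python scripts to look and compute and a tool call to move; the robot and the scene stay as the last step left them, time stands still between calls to the robot, and variables do not carry over. Pictures are saved under pics/ and viewed, at most 10 in all, crops included, and the job is handed in when it is done.

Besides the shell and the picture viewer there is one more tool, called in YAML: its name, and indented under it one key for each argument. apply_moves: Moves the arm, as the interface text tells. Its arguments: {"type":"object","properties":{"deltas":{"type":"array"},"squeeze":{"type":"number"}},"required":["deltas"]}

```bash
mkdir -p pics
cat > h.py <<'E'
import numpy as np, cv2
from scipy.spatial.transform import Rotation as R
from rig import *
def rot(q): return R.from_quat([q[1],q[2],q[3],q[0]]).as_matrix()
def ray(im,p,fish=False):
    K=np.array(im["K"]); x=(p[0]-K[0,2])/K[0,0]; y=(p[1]-K[1,2])/K[1,1]
    if fish:
        r=np.hypot(x,y); d=np.array([x/r*np.sin(r),y/r*np.sin(r),np.cos(r)]) if r>0 else np.array([0,0,1.])
    else: d=np.array([x,y,1.])
    return rot(im["orientation"])@d
def at_z(im,p,z,fish=False):
    d=ray(im,p,fish); c=np.array(im["position"]); return c+d*(z-c[2])/d[2]
def save(im,n): cv2.imwrite("pics/"+n,cv2.cvtColor(im["frame"],cv2.COLOR_RGB2BGR))
E
python3 - <<'E'
from h import *
np.set_printoptions(precision=4,suppress=True)
Z={"nozzle_top":.192,"dish_top":.112,"circuit_board":0}
fs=[]
for c in("scene","side","wrist"):
    im=get_image(c); save(im,c+"0.png"); fs.append(im["frame"])
    for q in Z:
        for r in place_of(q,im)[:4]:
            print(c,q,np.round(r["point"]),round(r["score"],2),at_z(im,r["point"],Z[q],c=="wrist"))
s=get_state(); print(s["position"],s["ee_rot"],s["clock"],nose_length, s["width"])
print(rot(s["ee_rot"]))
a=np.hstack(fs[:2]); cv2.imwrite("pics/both.png",cv2.resize(a[:,:,::-1],(800,300),interpolation=cv2.INTER_AREA))
E
```

```text
scene nozzle_top [405. 266.] 0.78 [ 0.5782 -0.1047  0.192 ]
scene nozzle_top [360. 221.] 0.76 [0.5724 0.038  0.192 ]
scene nozzle_top [300. 255.] 0.71 [0.423 0.015 0.192]
scene dish_top [268. 207.] 0.65 [0.4714 0.2521 0.112 ]
scene circuit_board [362. 356.] 0.83 [ 0.4814 -0.1284  0.    ]
side nozzle_top [374. 191.] 0.88 [0.4177 0.0125 0.192 ]
side nozzle_top [280. 168.] 0.58 [0.575 0.03  0.192]
side dish_top [249. 319.] 0.71 [0.4744 0.2581 0.112 ]
side circuit_board [378. 227.] 0.57 [ 0.4772 -0.1316  0.    ]
[ 0.1371 -0.5584  0.2483] [ 0.      0.9928  0.1201 -0.    ] 0.6 0.017 0.08571289911721472
[[ 0.9711  0.2385 -0.    ]
 [ 0.2385 -0.9711 -0.0001]
 [-0.0001  0.     -1.    ]]
```

View pics/scene0.png

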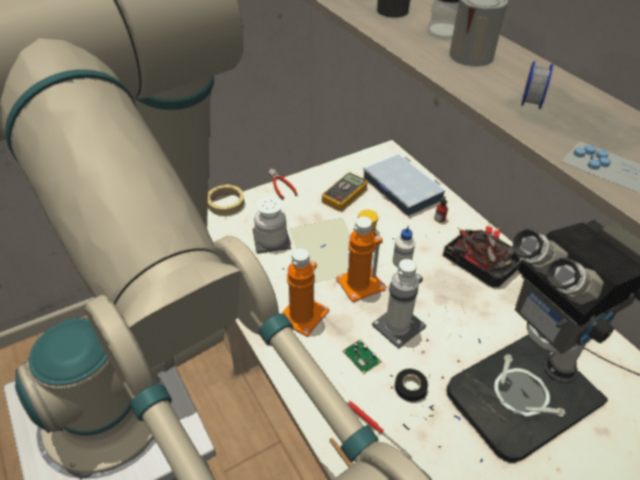

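View pics/side0.png

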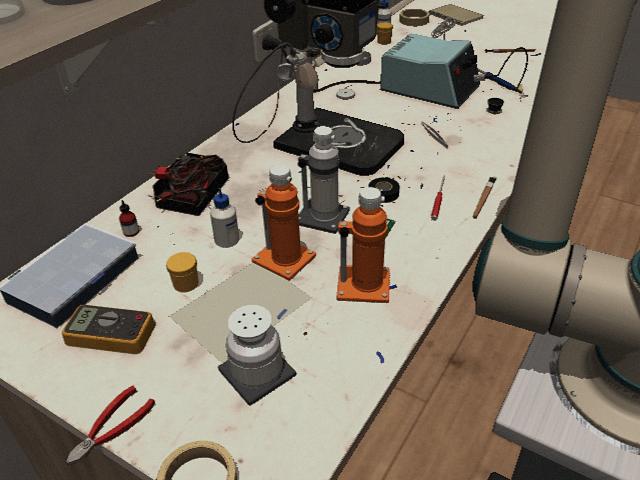

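Run:
```python
from h import *
np.set_printoptions(precision=4,suppress=True)
ims={c:get_image(c) for c in("scene","side")}
print("side grey",at_z(ims["side"],(322,131),.192))
for p in[(525,400),(450,390),(605,400),(510,455),(560,365)]: print("scope base",p,at_z(ims["scene"],p,0))
for p in[(275,140),(405,140),(370,172)]: print("scope base side",p,at_z(ims["side"],p,0))
# scope head: triangulate eyepiece/head tip roughly
for z in(.15,.25,.35): print(z,at_z(ims["scene"],(532,245),z),at_z(ims["scene"],(590,335),z),at_z(ims["side"],(345,60),z))
a=cv2.resize(ims["scene"]["frame"][230:380,320:460],(560,600),interpolation=cv2.INTER_CUBIC)
b=cv2.resize(ims["side"]["frame"][110:240,290:350],(240,520))
cv2.imwrite("pics/crop.png",np.hstack([a,cv2.copyMakeBorder(b,0,80,0,0,0)])[:,:,::-1])
for q in("nozzle_top",):
  for r in find_in(q,ims["side"])[:4]: print(r)
```

```text
side grey [ 0.5784 -0.1015  0.192 ]
scope base (525, 400) [ 0.6942 -0.3639  0.    ]
scope base (450, 390) [ 0.5852 -0.2763  0.    ]
scope base (605, 400) [ 0.8257 -0.44    0.    ]
scope base (510, 455) [ 0.5929 -0.429   0.    ]
scope base (560, 365) [ 0.8113 -0.3424 -0.    ]
scope base side (275, 140) [ 0.8312 -0.2973  0.    ]
scope base side (405, 140) [ 0.5718 -0.4445  0.    ]
scope base side (370, 172) [ 0.5788 -0.2887  0.    ]
0.15 [ 0.8652 -0.1578  0.15  ] [ 0.7879 -0.3717  0.15  ] [ 0.7402 -0.4615  0.15  ]
0.25 [ 0.7662 -0.2174  0.25  ] [ 0.6985 -0.4048  0.25  ] [ 0.6249 -0.2611  0.25  ]
0.35 [ 0.6672 -0.277   0.35  ] [ 0.6091 -0.4379  0.35  ] [ 0.5095 -0.0606  0.35  ]
{'point': [280.9, 175.3], 'score': 0.91}
{'point': [374.6, 195.2], 'score': 0.77}
{'point': [324.8, 138.5], 'score': 0.68}
```

View pics/crop.png

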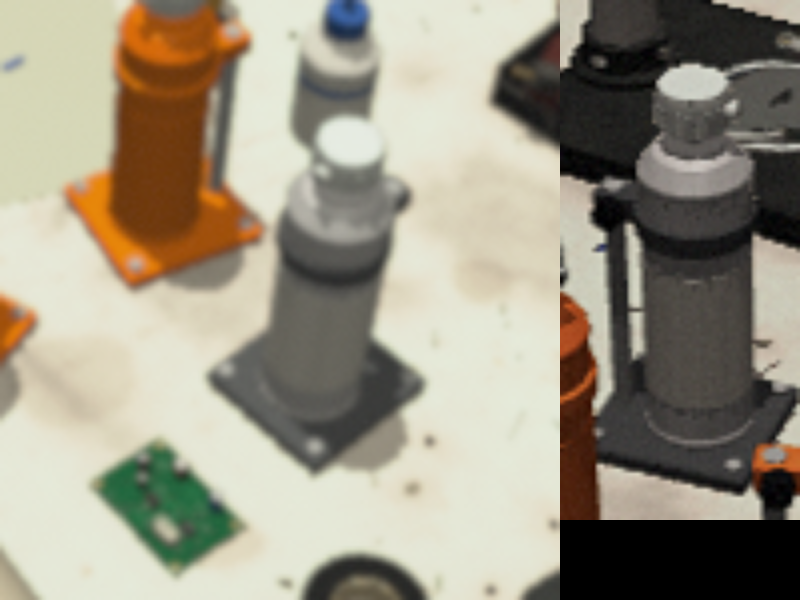

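View pics/wrist0.png

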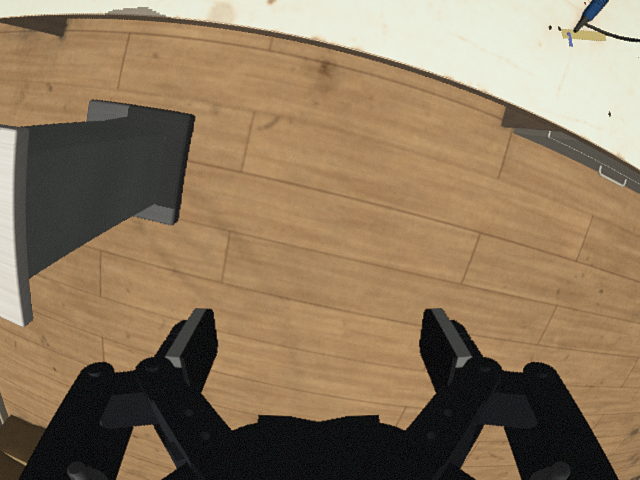

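Candidates for the tall can are the grey one (scene 405,266 / side 323,131) and two orange look-alikes (scene 360,221 and 300,255). I choose the grey one: bare aluminium, with the spout facing the board at (362,356). The short pump can at scene (268,207) is far away. The route goes around the microscope on the right.

apply_moves:
  deltas: [0, 8, -8, -5, 0, 0, 25, -25, -15, 0, 0, 45, -45, -25, 0, 0, 70, -70, -35, 0, 0, 95, -95, -45, 0, 0, 120, -120, -50, 0, 0, 145, -145, -50, 0, 0, 170, -172, -50, 0, 0, 190, -195, -50, 0, 0, 205, -213, -50, 0, 0, 218, -226, -50, 0, 0, 225, -230, -50, 0]

```text
clock: 1.75
position: [0.3012, -0.2782, 0.2989]
ee_rot: [-0.0, 0.993, 0.121, 0.001]
contact_force: [-0.0, 0.1, 1.1]
width: 0.0002
gripper_force: 0.0
```

apply_moves:
  deltas: [0, 8, -4, 0, 0, 0, 25, -12, 0, 0, 0, 50, -23, 0, 0, 0, 77, -36, 0, 0, 0, 104, -49, 0, 0, 0, 131, -61, 0, 0, 0, 158, -74, 0, 0, 0, 185, -87, 0, 0, 0, 210, -98, 0, 0, 0, 228, -107, 0, 0, 0, 239, -112, 0, 0, 0, 243, -113, 0, 0]

```text
clock: 2.75
position: [0.5112, -0.1131, 0.2979]
ee_rot: [-0.0, 0.993, 0.121, -0.0]
contact_force: [0.1, -0.8, 0.5]
width: -0.0001
gripper_force: 0.0
```

Run:
```python
from h import *
np.set_printoptions(precision=4,suppress=True)
s=get_state(); print(s["position"],s["contact_force"],s["clock"]); M=rot(s["ee_rot"])
im=get_image("wrist"); save(im,"w1.png"); print(im["position"])
for r in place_of("nozzle_top",im)[:4]:
    p=at_z(im,r["point"],.192,True); print(np.round(r["point"]),round(r["score"],2),p,"tool shift mm",1000*M.T@(p-s["position"]))
i2=get_image("side")
for r in place_of("nozzle_top",i2)[:4]: print("side",np.round(r["point"],1),round(r["score"],2),at_z(i2,r["point"],.192))
```

```text
[ 0.5112 -0.1131  0.2979] [ 0.1011 -0.799   0.462 ] 2.75
[ 0.5885 -0.0943  0.4239]
[129. 110.] 0.87 [0.5741 0.0324 0.192 ] tool shift mm [  95.9431 -126.1923  105.8615]
[129. 316.] 0.77 [0.4188 0.017  0.192 ] tool shift mm [ -58.5371 -148.5102  105.8988]
[332. 143.] 0.74 [ 0.5787 -0.1058  0.192 ] tool shift mm [ 67.2624   9.0889 105.8391]
side [372.9 189.6] 0.92 [0.4206 0.0093 0.192 ]
side [326.1 131.7] 0.85 [ 0.571 -0.103  0.192]
side [278.7 169.3] 0.72 [0.5748 0.0342 0.192 ]
```

View pics/w1.png

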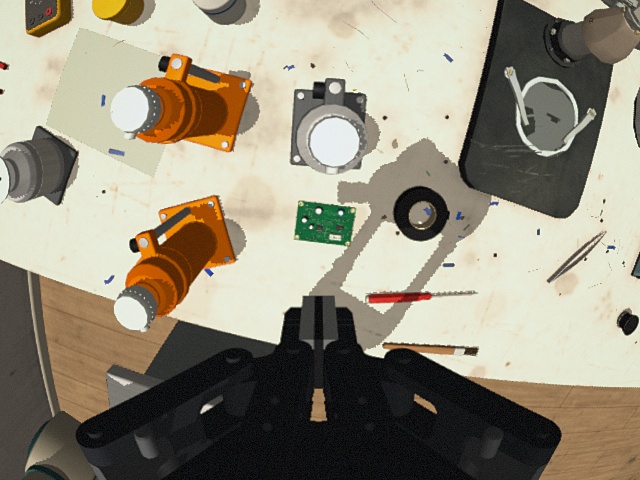

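The frame shows the grey can's white cap at (336,141), the board at (325,222), and the orange look-alikes at (129,110) and (129,316), all clear. I go over the cap, then down to just above it.

apply_moves:
  deltas: [0, 8, 1, 0, 0, 0, 24, 3, 0, 0, 0, 42, 5, 0, 0, 0, 57, 8, 0, 0, 0, 65, 9, 5, 0, 0, 68, 9, 20, 0, 0, 68, 9, 40, 0, 0, 68, 9, 58, 0, 0, 68, 9, 70, 0, 0, 68, 9, 76, 0, 0, 68, 9, 79, 0, 0, 68, 9, 80, 0]

```text
clock: 3.95
position: [0.5778, -0.1066, 0.2181]
ee_rot: [0.0, 0.993, 0.12, -0.0]
contact_force: [0.8, 0.1, 0.6]
width: -0.0001
gripper_force: 0.0
```

Run:
```python
from h import *
s=get_state(); print(s["position"],s["contact_force"],s["clock"])
im=get_image("side"); i2=get_image("wrist"); i3=get_image("scene")
a=cv2.resize(im["frame"][60:210,260:400],(400,430)); b=cv2.resize(i3["frame"][200:330,340:460],(400,430))
cv2.imwrite("pics/c2.png",np.hstack([a,b])[:,:,::-1])
```

```text
[ 0.57779142 -0.10658336  0.21808507] [0.80441995 0.09506446 0.63065587] 3.95
```

View pics/c2.png

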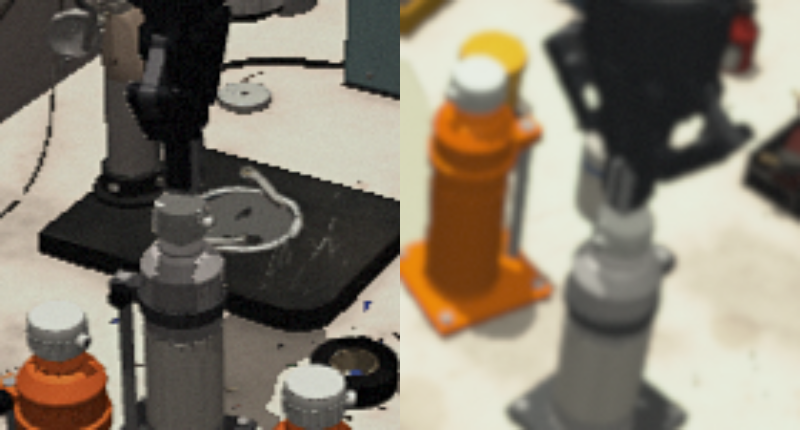

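The closed fingertips are centred over the grey cap (left crop ~180,195; right crop ~628,205), about 9 mm above it. Now I press.

apply_moves:
  deltas: [0, 0, 0, 3, 0, 0, 0, 0, 6, 0, 0, 0, 0, 8, 0, 0, 0, 0, 10, 0, 0, 0, 0, 11, 0, 0, 0, 0, 12, 0, 0, 0, 0, 13, 0, 0, 0, 0, 14, 0, 0, 0, 0, 15, 0, 0, 0, 0, 15, 0, 0, 0, 0, 15, 0]

```text
clock: 5.02
position: [0.578, -0.1062, 0.2034]
ee_rot: [0.0, 0.993, 0.12, 0.0]
contact_force: [-0.0, 0.0, 2.5]
width: 0.0001
gripper_force: 1.5
```

apply_moves:
  deltas: [0, 0, 0, 1, 0, 0, 0, 0, 2, 0, 0, 0, 0, 3, 0, 0, 0, 0, 3, 0, 0, 0, 0, 3, 0]

```text
clock: 5.43
position: [0.578, -0.1062, 0.201]
ee_rot: [0.0, 0.993, 0.12, 0.0]
contact_force: [-1.3, 1.4, 7.6]
width: 0.0
gripper_force: 3.4
```

apply_moves:
  deltas: [0, 0, 0, 1, 0, 0, 0, 0, 1, 0, 0, 0, 0, 1, 0]

```text
clock: 5.68
position: [0.578, -0.1062, 0.2009]
ee_rot: [0.0, 0.993, 0.12, 0.001]
contact_force: [-2.3, 1.2, 10.2]
width: -0.0
gripper_force: 5.4
```

The cap is firmly on its stop: force climbs to 10 N with no further travel, and the tip is at 0.184. I let go straight up.

apply_moves:
  deltas: [0, 0, 0, -2, 0, 0, 0, 0, -5, 0, 0, 0, 0, -9, 0, 0, 0, 0, -14, 0, 0, 0, 0, -22, 0, 0, 0, 0, -35, 0, 0, 0, 0, -50, 0, 0, 0, 0, -65, 0, 0, 0, 0, -75, 0, 0, 0, 0, -80, 0, 0, 0, 0, -80, 0, 0, 0, 0, -80, 0]

```text
clock: 6.68
position: [0.5779, -0.1062, 0.279]
ee_rot: [-0.0, 0.993, 0.12, -0.0]
contact_force: [-0.2, 0.2, 0.6]
width: 0.0003
gripper_force: 0.0
```

Run:
```python
from h import *
s=get_state(); print(s["position"],s["contact_force"],s["clock"])
im=get_image("side"); i3=get_image("scene")
for r in place_of("circuit_board",i3)[:2]: print(at_z(i3,r["point"],0),r["point"])
a=cv2.resize(im["frame"][60:210,260:400],(400,430)); b=cv2.resize(i3["frame"][240:390,320:460],(400,430))
cv2.imwrite("pics/c3.png",np.hstack([a,b])[:,:,::-1])
```

```text
[ 0.57786731 -0.10621386  0.27901775] [-0.21064399  0.19255054  0.55207692] 6.6833
[ 0.47566502 -0.12404266  0.        ] [358.2, 355.9]
```

View pics/c3.png

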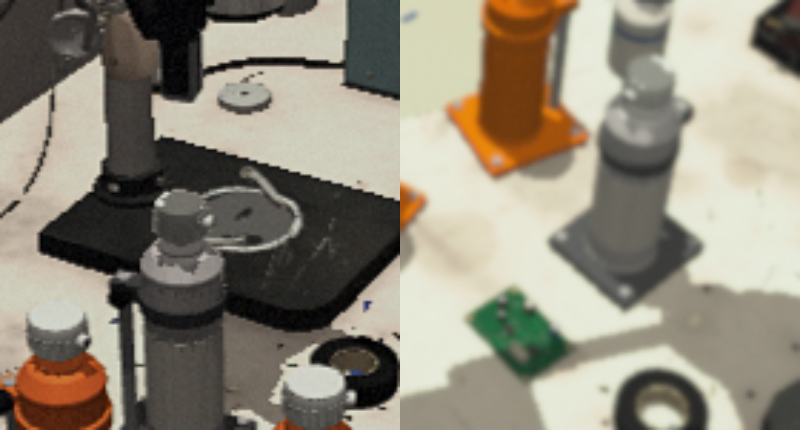

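The cap is back up at the same height as before (left crop, top at ~180,200), the fingers are clear of it, and the board at (right crop 518,330) has not moved.

```bash
python3 -c "
from rig import *
print(sign_off())"
```

```text
the job is handed in; nothing more can be done
None
```

I pushed the grey spray can's nozzle cap down to its stop and let it spring fully back up, without touching the circuit board or the pump can's dish, and handed the job in at about 7 s on the robot's clock.

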